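# Lift the loaded movement carrier level

## Robot

A 7-joint arm with a two-finger parallel gripper is mounted at the origin on the work surface. World frame = base frame: x ahead of the robot, y to its left, z up, the work surface at z = 0. Lengths are in m, angles in rad, forces in N, time in s.
With the tool pointing down it reaches from about 0.35 to 0.9 m from the base axis. Payload 8.1 kg.
Tool frame: the origin (TCP) lies midway between the tips of the shut fingers; the grasp point (between the pads) lies 19 mm behind it; z points along the fingers, y is the line along which they close (so a half turn about z gives the same grasp; the last joint's range is limited). The gripper opens to 92 mm and grips with 3 to 60 N. Pads are 19 mm wide; open, the fingers measure 130 mm over their backs; the gripper's body (75 mm by 190 mm) begins 47 mm behind the grasp point.
Start: joints at [-1.284, 0.434, 0.025, 1.573, -0.012, 1.134, -0.075], TCP at [0.238, 0.578, 0.227] pointing down, gripper open.
Joint ranges: [-2.62, 2.62], [-0.44, 2.09], [-1.27, 1.32], [0.08, 2.57], [-1.32, 4.46], [0.12, 2], [-2.74, 2.74]. Speed limits (rad/s): [2.22, 2.22, 3.01, 3.01, 3.14, 3.14, 3.14].

## Interface

Orientations are given as a rotation vector (axis times angle).
In Python, from cell import arm gives the robot as it stands.
- The arm moves only by the tool carry_out, never from a script. Its arguments are lists of equal length, an entry for each row: "claw": the finger opening in cm, from 0 to 9.18; "delta_pos": the shift along the tool's x, y, z in cm, a list of three; "angular": the turn, a rotation vector about the tool's x, y, z in rad, a list of three. In form: {"claw": [claw, ...], "delta_pos": [[dx, dy, dz], ...], "angular": [[ax, ay, az], ...]}. A call has 1 to 20 rows; each row shifts and turns the commanded pose from where the row before left it, along the tool's axes as they then stand; what a row does not reach is not made up. A row lasts 1/10 s, in which the tool goes at most 50 mm and 8.59 degrees, less where a joint would pass 70% of its speed; a pose out of reach is approached as far as the arm can. A call with a gripper value outside its range is refused whole. The fingers move at their own pace and stop on an object; "force" is the grip in N (left out, the last holds). Time passes only in rows, so rows that do not move let the fingers close. It gives the time, the measured TCP pose, the force, the opening and the grip force at its end, in the units of the state.
- arm.observe(): the state, without advancing time (a new reading comes with each control period).
- arm.get_image(name): name is "scene" or "top" or "wrist"; returns a dict with "frame" (384x512x3 uint8, red, green, blue), "mtx" (3x3 intrinsics, pixels), "T" (4x4, takes a point from camera to world coordinates). Camera axes: x right, y down, z forward; pixel columns grow to the right and rows downward; lengths in m; the calibration is good to about 2 mm. A picture is of the moment at which its call begins. There is no depth.
- arm.sign_off(): hands the job in; it is judged then, once.
Trained networks look in a picture, given as the dict that the camera call returned (one of the last four; its "shot" number tells which), for a name from the list of things; names that differ only in an ending like _2 or _b are one class to them, and where a whole thing is asked for, a point or a joint stands for the part that bears it (a point fixed in the world has none). Each returns a list of dicts, best first, with "conf" (0 to 1); they miss things now and then, are a little off and sometimes report something else, mostly with a low value. They report only what shows in the picture. A call takes as long as a camera call. They do not tell look-alikes from the thing itself.
- arm.look_for(label, picture): "centre" ([column, row] as shares, 0 to 1, of the picture: columns of its width, rows of its height, amid what is visible of it).
- arm.trace(label, picture): "region" (384x512 bool, what is visible of it) and "centre" ([column, row] as shares, 0 to 1, of the picture: columns of its width, rows of its height, amid what is visible of it).
- arm.place_of(label, picture): "centre" ([column, row] as shares, 0 to 1, of the picture: columns of its width, rows of its height: a listed point, or the origin of a listed thing).
The state is a dict: "clock": time; "joints": joint angles; "dq": joint speeds; "joint_efforts": joint torques, N m; "position": TCP position; "ee_rot": TCP orientation; "force": force on the tool from outside, world axes, zero at the start; "ft_torque": the same for the moment, N m; "width": opening from 0.0 (shut) to 1.0 (fully open); "gripper_force": force on a finger pad.
Only numpy, scipy, OpenCV 4.12 (cv2) and the standard library are available. Lean on these libraries where they do the work, as an engineer would, in place of code of your own. Each camera call takes 0.05 s, during which the arm holds its last target. There are 200 camera calls.

## Task

Set the aluminium movement holder on the narrow raised rest of the hand carrier, centred on it, lying lengthwise along it and right way up, and let go. Then lift the carrier by its handle bar about 10 cm above the bench and keep it level and still, with the holder and the glass dish riding in place. Finish while still holding it up (do not set it down again), and leave everything else on the bench alone.

Things in the scene. Friction and masses are not known exactly. Their poses are not given: they have to be found in the camera images.
- carrier: Loose aluminium hand carrier, 0.38 kg: plate 210 (x) x 110 (y) x 5 mm, 6 mm lips on its long edges. Across its middle a handle: posts at x = 0, y = +-36 mm carry a straight black bar. A narrow raised rest stands near its +x end, a low ring seating a glass dish near its -x end. Origin: centre of the underside; x towards the rest, y along the bar, z up. Starts flat on the bench, any yaw.
- grip (a point): Centre of the carrier's handle bar, 100 mm above the underside, over the carrier's middle. The bar is 10 mm thick (carrier x), 86 mm long (y) and 18 mm tall (z 91 to 109 mm). Axes as the carrier's. The bar is free from above; the loaded carrier nearly balances about it.
- rest (a point): Centre of the top face of the carrier's narrow raised rest, an upright aluminium block 20 mm wide (carrier x), 50 mm long (carrier y) and 30 mm tall with a flat top 35 mm above the underside; 75 mm from the handle bar's mid-plane along carrier +x. Axes as the carrier's.
- seat (a point): Centre of the floor inside the dish ring (ring 62 mm inner diameter, 6 mm tall) on the carrier plate, 60 mm from the middle along carrier -x, 5 mm above the underside. Axes as the carrier's.
- holder: Loose aluminium movement holder, 0.09 kg: block 66 (x) x 30 (y) x 12 mm, a raised jaw at each end (18 mm tall in all), a flat brass movement of 26 mm diameter between them, a 9 mm steel screw head sticking out 9 mm from each end. Origin: centre of the underside; x lengthwise, z up. Grip it by its long plain sides, 30 mm apart. Starts upright on the bench, any yaw.
- dish: Shallow clear glass dish, 58 mm across the rim, 16 mm tall, about 0.045 kg, standing loose in the carrier's ring; origin: centre of the underside. It stays there.
- case_ring: Bystander: loose steel watch case ring, 40 mm outer diameter, 8 mm tall, lying about 90 mm from the holder's centre beyond its +x end. Origin: centre of the underside.
- tweezer: Bystander: steel tweezer, 145 mm long (x), 14 mm wide, 8 mm tall, lying in the middle of the bench. Origin: under its middle.
- loupe: Bystander: black eye loupe, a cup 38 mm across and 28 mm tall. Origin: centre of the underside.
- cushion: Bystander: round rubber casing cushion, 72 mm across and 22 mm tall, near the robot. Origin: centre of the underside.
- drivers: Bystander: red plastic stand 130 x 62 mm with six upright small screwdrivers, 88 mm tall, at the back. Origin: centre of the underside.
- oil_jar: Bystander: small amber glass jar, 44 mm across, 55 mm tall, at the back. Origin: centre of the underside.
- dust_cover: Bystander: clear glass dust cover with a knob, 84 mm across, 62 mm tall, at the back. Origin: centre of the underside.
Mind the look-alikes: they are no part of the job. Several things have the shape of the holder; the one meant has the colours described above.

How it is judged:
On the way, in this order (a step that is already met when the one before it is completed fails the run):
1. the holder lies level on the rest, centred and lengthwise, let go, the carrier still on the bench (x of holder in the frame of rest between -0.008 and 0.008 m and y of holder in the frame of rest between -0.012 and 0.012 m and z of holder in the frame of rest between -0.004 and 0.004 m and angle between the x axis of holder and the y axis of carrier, either way round below 0.26 rad and angle between the z axis of holder and the z axis of carrier, either way round below 0.1 rad and contact force between the fingers and holder below 0.1 N and height (world z) of carrier below 0.005 m and angle between carrier's own z axis and vertical below 0.05 rad and linear speed of holder below 0.02 m/s and angle between holder's own z axis and vertical below 0.12 rad), for 0.3 s.
2. the carrier is held up by the fingers, level and still, with its load, for a second (height (world z) of carrier between 0.06 and 0.15 m and angle between carrier's own z axis and vertical below 0.087 rad and linear speed of carrier below 0.02 m/s and angular speed of carrier below 0.1 rad/s and contact force between the fingers and carrier above 2 N and contact force between carrier and case_ring below 0.1 N and contact force between carrier and tweezer below 0.1 N and contact force between carrier and loupe below 0.1 N and contact force between carrier and cushion below 0.1 N and contact force between carrier and drivers below 0.1 N and contact force between carrier and oil_jar below 0.1 N and contact force between carrier and dust_cover below 0.1 N and x of holder in the frame of rest between -0.008 and 0.008 m and y of holder in the frame of rest between -0.012 and 0.012 m and z of holder in the frame of rest between -0.004 and 0.004 m and angle between the x axis of holder and the y axis of carrier, either way round below 0.26 rad and angle between the z axis of holder and the z axis of carrier, either way round below 0.1 rad and contact force between the fingers and holder below 0.1 N and angle between holder's own z axis and vertical below 0.12 rad), for 1 s.
At the end, for the whole second after the job is handed in: Carrier in the fingers, 60 to 150 mm up, under 5 degrees tilt, still (20 mm/s, 0.1 rad/s), touching no bystander. Holder untouched, upright on the rest within 8 mm across, 12 mm along and 15 degrees of its length, either way round. Dish within 10 mm of its seat (all of step 2 and distance between dish and seat below 0.01 m and linear speed of holder below 0.02 m/s); the arm keeps its last pose, push and grip.
It fails at once if a bystander was moved by more than 25 mm (distance of any of case_ring, tweezer, loupe, cushion, drivers, oil_jar, dust_cover from where it was at the start of the episode above 0.025 m).
It fails at once if the glass dish left its seat (20 mm) (distance between dish and seat above 0.02 m).
It fails at once if the carrier was tipped by more than 20 degrees (angle between carrier's own z axis and vertical above 0.35 rad).
It fails at once if the holder was dropped (from more than about 25 mm) (contact force between the fingers and holder below 0.01 N and linear speed of holder above 0.7 m/s and linear speed of carrier below 0.3 m/s).
It also fails if it takes over 56 s, if anything falls off the work surface, if the arm or the gripper's body presses on something with over 40 N, if the wrist force passes 120 N, or if a joint passes its speed limit or range.

## Working session

There is one attempt and no reset: what is moved stays moved. The work goes in short steps, Python scripts to look and compute and a tool call to move; the robot and the scene stay as the last step left them, time stands still between calls to the robot, and variables do not carry over. Pictures are saved under pics/ and viewed, at most 10 in all, crops included, and the job is handed in when it is done.

Besides the shell and the picture viewer there is one more tool, called after "Request:" as name(argument=value, ...), one argument or row to a line, values as JSON. carry_out: Moves the arm, as the interface text tells. Its arguments: {"type":"object","properties":{"claw":{"type":"array","items":{"type":"number"}},"delta_pos":{"type":"array","items":{"type":"array","items":{"type":"number"}}},"angular":{"type":"array","items":{"type":"array","items":{"type":"number"}}},"force":{"type":"number"}},"required":["claw","delta_pos","angular"]}

```bash
mkdir -p pics; cat > h.py <<'E'
import numpy as np, cv2, pickle
from scipy.spatial.transform import Rotation as R
from cell import arm
def ray(im,c):
    p=np.array([c[0]*512,c[1]*384,1.]); d=im["T"][:3,:3]@np.linalg.inv(im["mtx"])@p
    return im["T"][:3,3],d/np.linalg.norm(d)
def atz(im,c,z):
    o,d=ray(im,c); return o+d*(z-o[2])/d[2]
def tri(rs):
    A=0;b=0
    for o,d in rs:
        P=np.eye(3)-np.outer(d,d); A=A+P; b=b+P@o
    return np.linalg.solve(A,b)
def save(im,n,s=1): cv2.imwrite(f"pics/{n}.png",cv2.resize(im["frame"][:,:,::-1],None,fx=s,fy=s,interpolation=cv2.INTER_CUBIC))
E
cat > a.py <<'E'
from h import *
np.set_printoptions(precision=4,suppress=True)
print(arm.observe())
ims={n:arm.get_image(n) for n in("top","scene")}
pickle.dump(ims,open("ims.pkl","wb"))
for n,im in ims.items(): save(im,n+"1",1.5)
Z=dict(grip=.1,rest=.035,seat=.005,dish=.005)
for l in "carrier grip rest seat holder dish case_ring tweezer loupe cushion drivers oil_jar dust_cover".split():
    for n,im in ims.items():
        for r in arm.place_of(l,im)[:4]:
            print(l,n,round(r["conf"],2),np.array(r["centre"])*[512,384],atz(im,r["centre"],Z.get(l,0))[:2])
E
python3 a.py
```

```text
{'clock': 0.0, 'joints': array([-1.2836,  0.4352,  0.025 ,  1.5741, -0.0116,  1.134 , -0.0751]), 'dq': array([ 0.0011, -0.0003, -0.0012, -0.0003, -0.0005,  0.0004,  0.0024]), 'joint_efforts': array([ -0.0006, -66.7827,   0.9842, -31.446 ,  -0.0606,   0.0428,
         0.0002]), 'position': array([0.2374, 0.5776, 0.226 ]), 'ee_rot': array([-0.6085, -3.082 ,  0.0025]), 'force': array([ 0.5411, -0.4251, -1.274 ]), 'ft_torque': array([-0.0025, -0.0314, -0.0086]), 'gripper_force': 0.0, 'width': 0.9958664856966618}
carrier top 0.82 [370.2784 224.4096] [ 0.5227 -0.2159]
carrier scene 0.76 [151.808  245.4144] [ 0.5335 -0.207 ]
carrier scene 0.67 [175.2064 243.8016] [ 0.5563 -0.1641]
grip top 0.76 [381.3888 213.6192] [ 0.5345 -0.2132]
grip top 0.2 [404.5824 241.3056] [ 0.4785 -0.2557]
grip scene 0.82 [133.9904 215.808 ] [ 0.525  -0.2159]
grip scene 0.55 [384.9216 219.1104] [0.7869 0.1786]
rest top 0.92 [402.8928 240.1152] [ 0.4847 -0.275 ]
rest scene 0.64 [107.52   234.5856] [ 0.4859 -0.2748]
seat top 0.96 [349.696  208.2048] [ 0.5599 -0.1697]
seat scene 0.95 [175.3088 241.8816] [ 0.5554 -0.16
[... 931 characters left out ...]
6208 157.5168] [ 0.6845 -0.0214]
loupe scene 0.73 [263.3216 257.3184] [ 0.6833 -0.0259]
cushion top 0.57 [264.704  290.8032] [0.3735 0.0272]
cushion scene 0.91 [218.2144 159.3984] [0.3828 0.0321]
cushion scene 0.3 [147.9168 243.9168] [ 0.5256 -0.2125]
drivers top 0.85 [365.2096 128.6016] [ 0.7543 -0.2161]
drivers scene 0.57 [199.4752 335.5008] [ 0.7552 -0.2069]
oil_jar top 0.81 [260.7104 132.7104] [0.748  0.0361]
oil_jar scene 0.74 [307.5072 266.6112] [0.749  0.0371]
oil_jar scene 0.74 [108.3904 235.392 ] [ 0.4597 -0.2756]
dust_cover top 0.97 [173.312  132.5184] [0.752  0.2521]
dust_cover top 0.26 [373.1968 222.4128] [ 0.5273 -0.2227]
dust_cover scene 0.61 [387.1232 220.3008] [0.7521 0.2547]
```

View pics/top1.png

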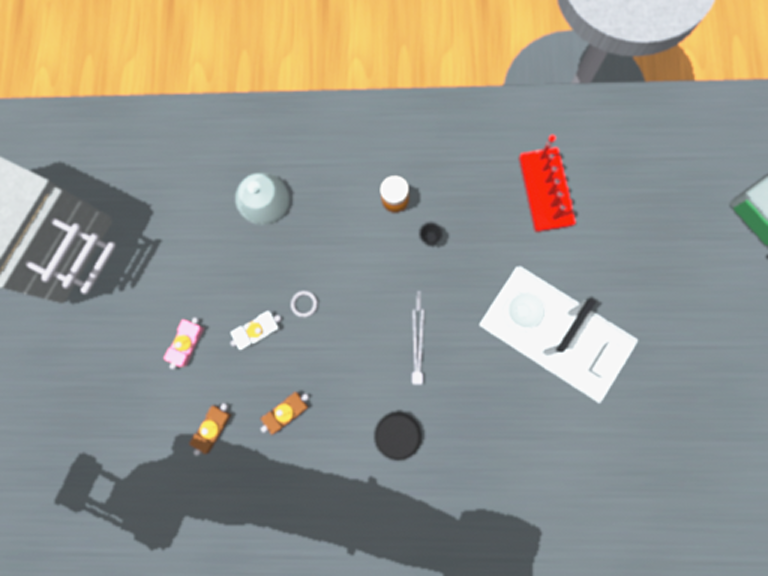

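View pics/scene1.png

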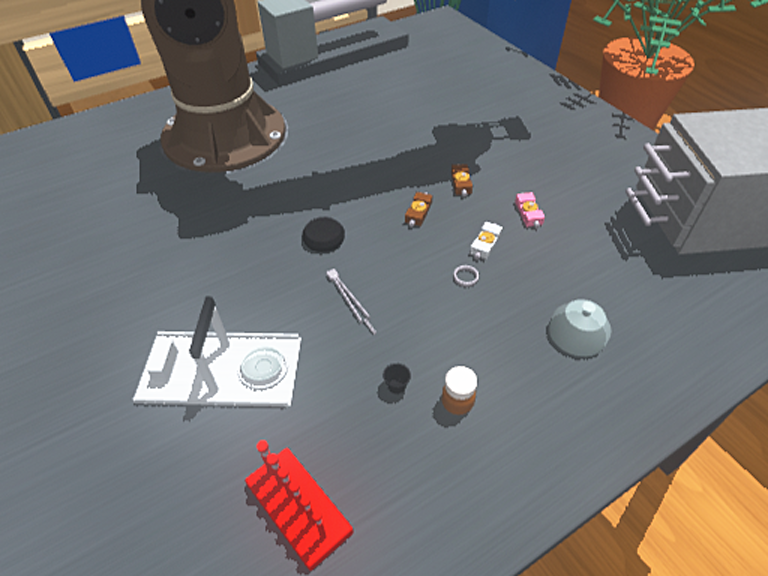

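The top view shows the aluminium holder at about (254,330) in the enlarged picture, which is (169,220) px. The case ring beyond its end is at (303,303), two brown and one pink look-alike lie around it, and the carrier is at (560,335) with its rest towards the lower right. The scene view agrees. Next I'll hover over the holder.

Request:
carry_out(
  claw=[9, 9, 9, 9, 9, 9, 9, 9, 9, 9, 9, 9, 9, 9, 9, 9, 9, 9],
  delta_pos=[
    [-3.3, -1.6, 0.2],
    [-3.3, -1.6, 0.2],
    [-3.3, -1.6, 0.2],
    [-3.3, -1.6, 0.2],
    [-3.3, -1.6, 0.2],
    [-3.3, -1.6, 0.2],
    [-3.3, -1.6, 0.2],
    [-3.3, -1.6, 0.2],
    [-3.3, -1.6, 0.2],
    [-3.3, -1.6, 0.2],
    [-3.3, -1.6, 0.2],
    [-3.3, -1.6, 0.2],
    [0, 0, 0],
    [0, 0, 0],
    [0, 0, 0],
    [0, 0, 0],
    [0, 0, 0],
    [0, 0, 0],
  ],
  angular=[
    [0, 0, 0],
    [0, 0, 0],
    [0, 0, 0],
    [0, 0, 0],
    [0, 0, 0],
    [0, 0, 0],
    [0, 0, 0],
    [0, 0, 0],
    [0, 0, 0],
    [0, 0, 0],
    [0, 0, 0],
    [0, 0, 0],
    [0, 0, 0.13],
    [0, 0, 0.13],
    [0, 0, 0.13],
    [0, 0, 0.13],
    [0, 0, 0.13],
    [0, 0, 0],
  ],
  force=25,
)

```text
clock: 3.2
position: [0.5308, 0.2502, 0.2027]
ee_rot: [1.563, 2.725, -0.0]
force: [-0.4, -0.1, 0.1]
width: 0.981
gripper_force: 0.0
```

```bash
cat >> h.py <<'E'
np.set_printoptions(precision=4,suppress=True)
def pose():
    s=arm.observe(); return s["position"],R.from_rotvec(s["ee_rot"])
def target(xyz,yaw,tilt=0):
    "tool down, tool y at world angle yaw (either way), then tilted about tool x; prints tool-frame deltas (cm, rad)"
    p,r=pose()
    best=None
    for y in(yaw,yaw+np.pi):
        Y=np.array([np.cos(y),np.sin(y),0]);Zd=np.array([0,0,-1.])
        t=R.from_matrix(np.c_[np.cross(Y,Zd),Y,Zd])*R.from_rotvec([tilt,0,0])
        rv=(r.inv()*t).as_rotvec()
        if best is None or np.linalg.norm(rv)<np.linalg.norm(best): best=rv
    print("delta cm",r.inv().apply(np.array(xyz)-p)*100,"rotvec",best)
E
cat > b.py <<'E'
from h import *
p,r=pose(); print(p,r.as_matrix())
im=arm.get_image("wrist"); save(im,"w1",1.5)
print("cam in tool",r.inv().apply(im["T"][:3,3]-p))
for l in ("holder","case_ring"):
    for q in arm.place_of(l,im)[:3]: print(l,q["conf"],np.array(q["centre"])*[512,384],atz(im,q["centre"],0))
for q in arm.trace("holder",im)[:3]:
    m=q["region"].astype(np.uint8); ys,xs=np.nonzero(m)
    c,wh,a=cv2.minAreaRect(np.c_[xs,ys].astype(np.float32)); bx=cv2.boxPoints((c,wh,a))
    W=np.array([atz(im,b/[512,384],.015)[:2] for b in bx]); e=[W[1]-W[0],W[2]-W[1]]
    L=max(e,key=np.linalg.norm); print(q["conf"],W.mean(0),[np.linalg.norm(k) for k in e],"yaw",np.degrees(np.arctan2(L[1],L[0])),im["frame"][q["region"]].mean(0))
E
python3 b.py
```

```text
[0.5308 0.2502 0.2027] [[-0.5047  0.8633  0.0001]
 [ 0.8633  0.5047 -0.0001]
 [-0.0001  0.     -1.    ]]
cam in tool [ 0.0691  0.0002 -0.1578]
holder 0.7 [292.5056  70.5024] [0.5142 0.3604 0.    ]
holder 0.66 [147.4048 143.616 ] [0.4078 0.2027 0.    ]
holder 0.66 [167.7824  48.9984] [0.3829 0.3097 0.    ]
case_ring 0.67 [259.6864 233.5872] [0.5834 0.1697 0.    ]
0.95 [0.4125 0.2001] [np.float64(0.03583464411143629), np.float64(0.08291590627854843)] yaw -51.401399601893004 [185.9642 134.798   72.7248]
0.94 [0.5168 0.3601] [np.float64(0.03192066900458528), np.float64(0.08245329200671557)] yaw -23.15203040662523 [245.3916 217.8243 206.9421]
0.83 [0.5357 0.25  ] [np.float64(0.02839860492735777), np.float64(0.082359877296346)] yaw -58.93489302016078 [249.5407 246.135  217.186 ]
```

View pics/w1.png

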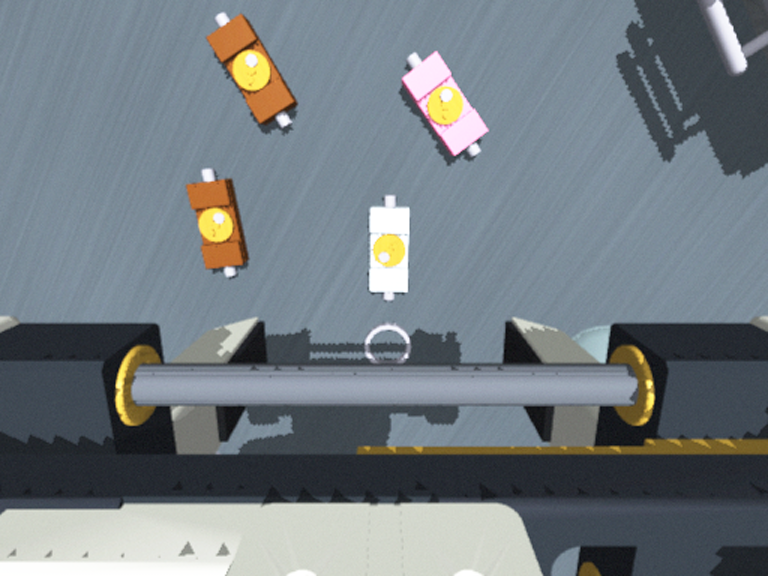

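```bash
python3 - <<'E'
from h import *
im=arm.get_image("wrist"); ims=pickle.load(open("ims.pkl","rb")); 
fresh={n:arm.get_image(n) for n in("top","scene")}
rs=[]
for n,i in dict(wrist=im,**fresh).items():
    for q in arm.trace("holder",i):
        m=atz(i,q["centre"],.01)
        if np.hypot(m[0]-.533,m[1]-.248)<.02:
            print(n,q["conf"],m); rs.append(ray(i,q["centre"]))
print(tri(rs))
E
```

```text
wrist 0.81 [0.5381 0.2494 0.01  ]
top 0.67 [0.5342 0.2483 0.01  ]
scene 0.88 [0.5365 0.2552 0.01  ]
[0.5368 0.2503 0.0121]
```

The wrist view shows the white/aluminium holder, with its brass movement, at (259,167) px. It sits upright in the frame between the finger lines, so the tool is aligned with it, and the case ring is below it at (258,230). Triangulation gives (0.536, 0.250). I'll grip it shallow, with the tips about 6 mm above the bench, so the gripper body can later clear the handle bar.

Request:
carry_out(
  claw=[7, 7, 7, 7, 7, 7, 7, 7, 7, 7, 7, 2, 2, 2, 2, 2, 2, 2, 2, 2],
  delta_pos=[
    [-0.3, 0.35, 2.5],
    [0, 0, 2.5],
    [0, 0, 2.5],
    [0, 0, 2.5],
    [0, 0, 2.5],
    [0, 0, 2.5],
    [0, 0, 2.5],
    [0, 0, 1.5],
    [0, 0, 0.7],
    [0, 0, 0],
    [0, 0, 0],
    [0, 0, 0],
    [0, 0, 0],
    [0, 0, 0],
    [0, 0, 0],
    [0, 0, 0],
    [0, 0, 0],
    [0, 0, 0],
    [0, 0, 0],
    [0, 0, 0],
  ],
  angular=[
    [0, 0, -0.014],
    [0, 0, 0],
    [0, 0, 0],
    [0, 0, 0],
    [0, 0, 0],
    [0, 0, 0],
    [0, 0, 0],
    [0, 0, 0],
    [0, 0, 0],
    [0, 0, 0],
    [0, 0, 0],
    [0, 0, 0],
    [0, 0, 0],
    [0, 0, 0],
    [0, 0, 0],
    [0, 0, 0],
    [0, 0, 0],
    [0, 0, 0],
    [0, 0, 0],
    [0, 0, 0],
  ],
  force=25,
)

```text
clock: 5.7
position: [0.5354, 0.2493, 0.0058]
ee_rot: [-1.542, -2.737, -0.0]
force: [0.4, -0.2, 2.5]
width: 0.321
gripper_force: 24.9
```

Request:
carry_out(
  claw=[2, 2, 2, 2, 2, 2, 2, 2, 2, 2, 2, 2, 2, 2, 2, 2, 2, 2, 2, 2],
  delta_pos=[
    [0, 0, -0.5],
    [0, 0, -1.5],
    [0, 0, -3],
    [0, 0, -4],
    [0, 0, -4],
    [0, 0, -4],
    [0, 0, -2.5],
    [-2, -1.2, 0],
    [-4, -2.4, 0],
    [-4, -2.4, 0],
    [-4, -2.4, 0],
    [-4, -2.4, 0],
    [-4, -2.4, 0],
    [-4, -2.4, 0],
    [-4, -2.4, 0],
    [-4, -2.4, 0],
    [-4, -2.4, 0],
    [-4, -2.4, 0],
    [-4, -2.4, 0],
    [-2, -1.2, 0],
  ],
  angular=[
    [0, 0, 0],
    [0, 0, 0],
    [0, 0, 0],
    [0, 0, 0],
    [0, 0, 0],
    [0, 0, 0],
    [0, 0, 0],
    [0, 0, 0],
    [0, 0, 0],
    [0, 0, 0],
    [0, 0, 0],
    [0, 0, 0],
    [0, 0, 0],
    [0, 0, 0],
    [0, 0, 0],
    [0, 0, 0],
    [0, 0, 0],
    [0, 0, 0],
    [0, 0, 0],
    [0, 0, 0],
  ],
)

```text
clock: 7.7
position: [0.5363, -0.3157, 0.2022]
ee_rot: [1.547, 2.732, -0.003]
force: [-0.1, -0.5, -0.9]
width: 0.321
gripper_force: 24.9
```

Request:
carry_out(
  claw=[2, 2, 2, 2, 2, 2],
  delta_pos=[
    [0, 0, 0],
    [0, 0, 0],
    [0, 0, 0],
    [0, 0, 0],
    [0, 0, 0],
    [0, 0, 0],
  ],
  angular=[
    [0, 0, -0.11],
    [0, 0, -0.11],
    [0, 0, -0.11],
    [0, 0, -0.11],
    [0, 0, 0],
    [0, 0, 0],
  ],
)

```text
clock: 8.3
position: [0.5378, -0.3106, 0.2015]
ee_rot: [0.912, 3.006, 0.0]
force: [0.9, -0.3, -1.0]
width: 0.32
gripper_force: 24.9
```

```bash
cat > c.py <<'E'
from h import *
import sys
p,r=pose(); print(p,np.degrees(np.arctan2(*r.as_matrix()[:2,1][::-1])))
ims={n:arm.get_image(n) for n in("wrist","top","scene")}; save(ims["wrist"],sys.argv[1],1.5)
Z=dict(grip=.1,rest=.035,seat=.005,carrier=0)
for l in Z:
    rs=[]
    for n,i in ims.items():
        for q in arm.place_of(l,i)[:2]:
            m=atz(i,q["centre"],Z[l]); print(l,n,round(q["conf"],2),np.array(q["centre"])*[512,384],m[:2])
            if q["conf"]>.5: rs.append(ray(i,q["centre"]))
    if len(rs)>1: print("  tri",tri(rs))
E
python3 c.py w2
```

```text
[ 0.5378 -0.3106  0.2015] 56.231770093485444
grip wrist 0.67 [341.4016 115.2   ] [ 0.5291 -0.2186]
grip top 0.68 [382.8224 212.8896] [ 0.536  -0.2162]
grip scene 0.81 [133.0176 218.1888] [ 0.5294 -0.2194]
  tri [ 0.532 -0.218  0.101]
rest wrist 0.66 [254.9248 114.3936] [ 0.49   -0.2803]
rest top 0.91 [403.4048 240.8064] [ 0.4832 -0.276 ]
rest scene 0.76 [106.8032 235.2   ] [ 0.4866 -0.2765]
  tri [ 0.4864 -0.2778  0.0337]
seat top 0.7 [350.5152 208.5888] [ 0.559  -0.1715]
seat scene 0.94 [174.7968 241.4976] [ 0.554  -0.1631]
  tri [ 0.5587 -0.1668  0.0138]
carrier wrist 0.93 [322.2016 113.5872] [ 0.5339 -0.2156]
carrier top 0.55 [370.688 223.488] [ 0.5249 -0.2169]
carrier scene 0.72 [147.9168 245.6064] [ 0.5296 -0.2141]
  tri [ 0.5295 -0.2155  0.0012]
```

View pics/w2.png

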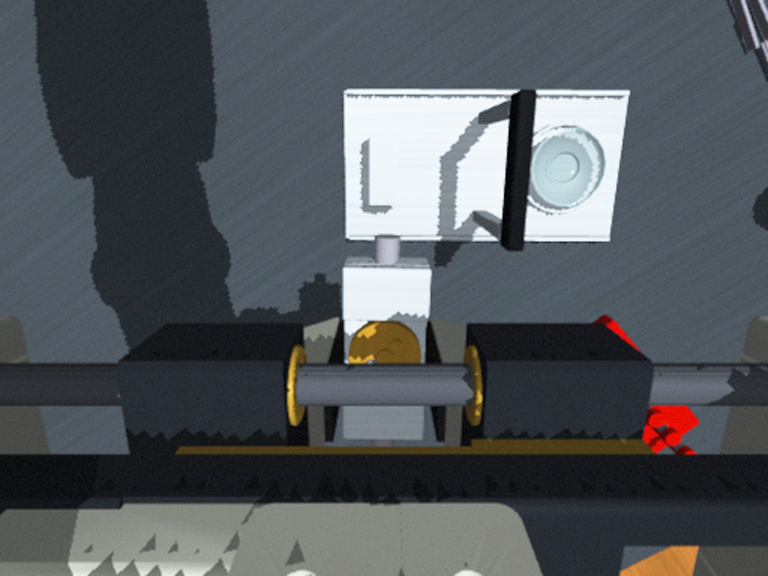

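```bash
python3 - <<'E'
from h import *
im=arm.get_image("wrist")
g=im["frame"].astype(int); m=((g.min(2)>195)).astype(np.uint8); m[168:]=0
n,lab,st,_=cv2.connectedComponentsWithStats(m); k=1+st[1:,4].argmax()
pts=cv2.findContours((lab==k).astype(np.uint8),0,2)[0]
pts=max(pts,key=len)[:,0].astype(float)
W=np.array([atz(im,(q+.5)/[512,384],.011)[:2] for q in pts]).astype(np.float32)
(c,wh,a)=cv2.minAreaRect(W*1000); b=cv2.boxPoints((c,wh,a))/1000
e=[b[1]-b[0],b[2]-b[1]]; L=max(e,key=np.linalg.norm)
print("centre",np.array(c)/1000,wh,"yaw",np.degrees(np.arctan2(L[1],L[0])))
# holder centre under tool: front jaw width check
p,r=pose();print(p)
E
```

```text
centre [ 0.5077 -0.2507] (124.20573425292969, 108.27644348144531) yaw 56.388565
[ 0.5379 -0.3106  0.2007]
```

The wrist view shows the carrier at (345–629, 90–240) in the enlarged picture, square to the tool. The rest is at about (382,172) and the bar at (520,170), and the holder hangs straight in the fingers. The gripper body would meet the bar if it came down level, so I'll tilt it slightly away from the bar.

Request:
carry_out(
  claw=[2, 2, 2, 2, 2, 2, 2, 2, 2, 2, 2],
  delta_pos=[
    [1, 0, 0],
    [2, 0, 0],
    [2, -0.1, 0],
    [1, 0, 0],
    [0, 0, 2],
    [0, 0, 3],
    [0, 0, 3],
    [0, 0, 1],
    [0, 0, 0],
    [0, 0, 0],
    [0, 0, 0],
  ],
  angular=[
    [0, 0, 0],
    [0, 0, 0],
    [0, 0, 0],
    [0, 0, 0],
    [0, 0, 0],
    [0, 0, 0],
    [0, 0, 0],
    [0, 0, 0],
    [-0.05, 0, 0],
    [-0.04, 0, 0],
    [0, 0, 0],
  ],
)

```text
clock: 10.2
position: [0.4867, -0.28, 0.1115]
ee_rot: [0.903, 2.978, 0.134]
force: [-0.1, -0.6, -1.3]
width: 0.323
gripper_force: 24.9
```

```bash
python3 c.py w3; python3 - <<'E'
from h import *
p,r=pose(); print(r.as_matrix()); i=arm.get_image("scene"); save({"frame":i["frame"][150:300,50:250]},"s2",3)
E
```

```text
[ 0.4867 -0.28    0.1115] 56.268643602535626
grip wrist 0.89 [375.9104 218.8032] [ 0.5304 -0.2175]
grip top 0.91 [383.2832 214.6176] [ 0.5325 -0.2169]
grip top 0.34 [402.2784 238.1952] [ 0.4847 -0.2516]
grip scene 0.71 [132.8128 214.1952] [ 0.5202 -0.2164]
  tri [ 0.5286 -0.2168  0.1063]
rest top 0.59 [402.5856 241.1904] [ 0.4824 -0.2742]
rest scene 0.68 [105.984 237.312] [ 0.4907 -0.2795]
rest scene 0.57 [308.1216 269.6832] [0.7686 0.0194]
  tri [ 0.6467 -0.1761  0.2037]
seat top 0.82 [349.5936 206.0928] [ 0.5648 -0.1696]
seat scene 0.63 [172.6976 242.6112] [ 0.5541 -0.1679]
seat scene 0.18 [385.28   220.3008] [0.7519 0.2476]
  tri [ 0.5627 -0.1683  0.0167]
carrier wrist 0.8 [326.1952 182.0928] [ 0.5329 -0.2187]
carrier top 0.65 [370.7904 222.1824] [ 0.5279 -0.2173]
  tri [ 0.5293 -0.2179  0.0038]
[[-0.8332  0.5507  0.0496]
 [ 0.5529  0.8299  0.0749]
 [ 0.0001  0.0899 -0.996 ]]
```

View pics/w3.png

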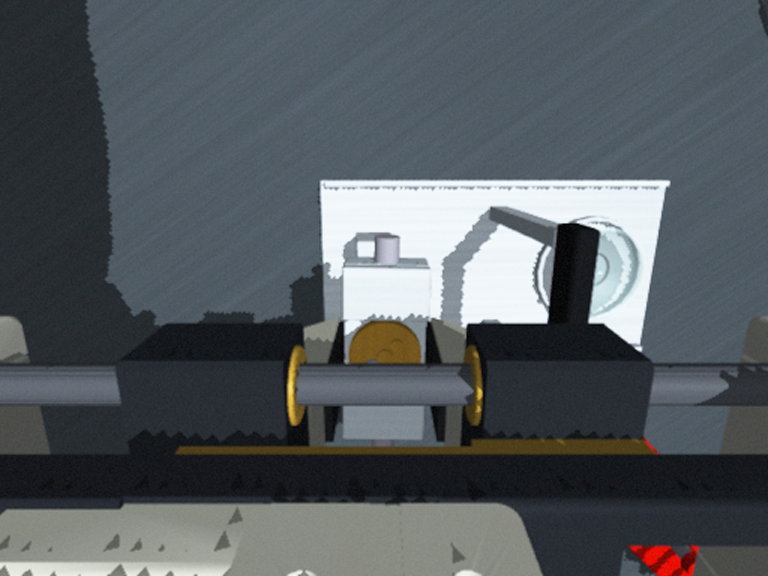

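View pics/s2.png

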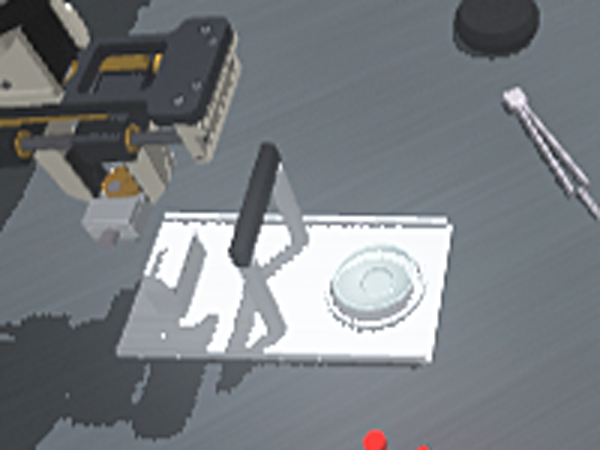

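The wrist view shows the holder in front of the rest, bar at (575,275), plate far corners at (320,182) and (669,182) in the enlarged picture. The crop shows the gripper body near the bar, still above it. I'll fix the carrier pose from those corners.

```bash
python3 - <<'E'
from h import *
im=arm.get_image("wrist")
A=atz(im,[320/768,182/576],.011)[:2];B=atz(im,[669/768,182/576],.011)[:2]
x=(A-B)/np.linalg.norm(A-B);y=np.array([-x[1],x[0]])
print(A,B,np.linalg.norm(A-B),np.degrees(np.arctan2(x[1],x[0])))
c=(A+B)/2+.055*y; print("centre",c,"rest",c+.075*x)
for q in [A,B]: pass
p,r=pose()
for z in(.035,): print("TCP rel rest in carrier",[(p[:2]-c-.075*x)@x,(p[:2]-c-.075*x)@y])
print("holder",[ (q["conf"],np.array(q["centre"])*[768,576]) for q in arm.trace("holder",im)[:1]])
E
```

```text
[ 0.4277 -0.2709] [ 0.5425 -0.1002] 0.20571457131531082 -123.91900703778659
centre [ 0.5308 -0.2163] rest [ 0.4889 -0.2785]
TCP rel rest in carrier [np.float64(0.0006630368658141218), np.float64(-0.0014799502684206016)]
holder [(0.96, array([388.0704, 320.832 ]))]
```

Request:
carry_out(
  claw=[2, 2, 2, 2, 2, 2, 2, 2, 2],
  delta_pos=[
    [0, -0.09, 1],
    [0, -0.09, 1],
    [0, -0.09, 1],
    [0, -0.09, 1],
    [0, -0.09, 1],
    [0, -0.09, 1],
    [0, -0.05, 0.5],
    [0, -0.02, 0.2],
    [0, 0, 0],
  ],
  angular=[
    [0, 0, 0],
    [0, 0, 0],
    [0, 0, 0],
    [0, 0, 0],
    [0, 0, 0],
    [0, 0, 0],
    [0, 0, 0],
    [0, 0, 0],
    [0, 0, 0],
  ],
)

```text
clock: 12.0
position: [0.4873, -0.2783, 0.0433]
ee_rot: [0.899, 2.98, 0.134]
force: [-0.7, -0.3, -0.7]
width: 0.319
gripper_force: 24.9
```

Request:
carry_out(
  claw=[2, 2, 2, 2],
  delta_pos=[
    [0, -0.01, 0.1],
    [0, -0.01, 0.1],
    [0, 0, 0],
    [0, 0, 0],
  ],
  angular=[
    [0, 0, 0],
    [0, 0, 0],
    [0, 0, 0],
    [0, 0, 0],
  ],
)

```text
clock: 12.4
position: [0.4875, -0.2783, 0.0417]
ee_rot: [0.899, 2.98, 0.134]
force: [0.5, 0.1, -0.1]
width: 0.322
gripper_force: 24.9
```

Request:
carry_out(
  claw=[2, 2, 2],
  delta_pos=[
    [0, 0, 0.1],
    [0, 0, 0],
    [0, 0, 0],
  ],
  angular=[
    [0, 0, 0],
    [0, 0, 0],
    [0, 0, 0],
  ],
)

```text
clock: 12.7
position: [0.4876, -0.2784, 0.0415]
ee_rot: [0.899, 2.979, 0.134]
force: [-3.3, 2.4, 10.7]
width: 0.321
gripper_force: 24.9
```

```bash
python3 - <<'E'
from h import *
i=arm.get_image("scene"); save({"frame":i["frame"][150:300,50:250]},"s3",4)
E
```

```text
(no output)
```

View pics/s3.png

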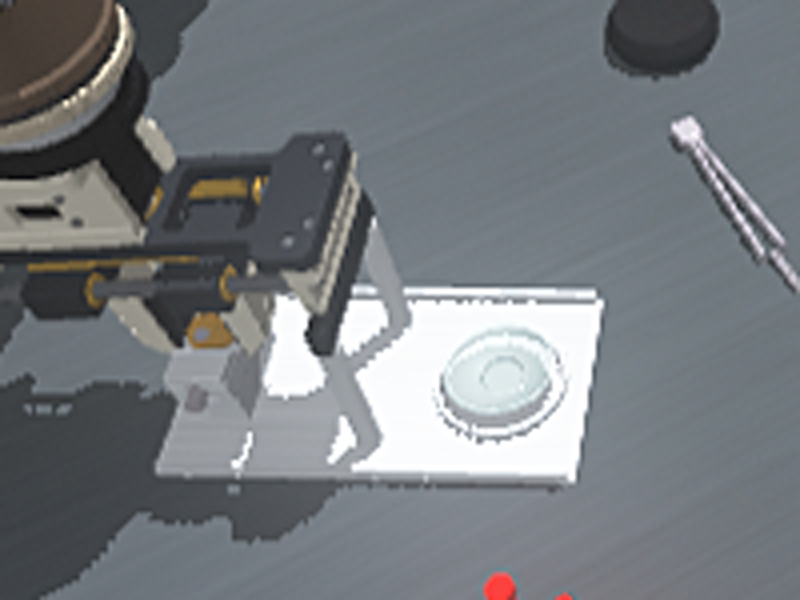

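The crop shows the holder over the rest at about (205,380), with the gripper body right above the bar. The 10.7 N contact came at the predicted height. I'll back off slightly, release, and rise along the tool axis, away from the bar.

Request:
carry_out(
  claw=[2, 3.1, 3.3, 3.6, 4, 4.5, 4.5, 4.5],
  delta_pos=[
    [0, 0, -0.08],
    [0, 0, 0],
    [0, 0, 0],
    [0, 0, 0],
    [0, 0, 0],
    [0, 0, 0],
    [0, 0, 0],
    [0, 0, 0],
  ],
  angular=[
    [0, 0, 0],
    [0, 0, 0],
    [0, 0, 0],
    [0, 0, 0],
    [0, 0, 0],
    [0, 0, 0],
    [0, 0, 0],
    [0, 0, 0],
  ],
)

```text
clock: 13.55
position: [0.4873, -0.2782, 0.0412]
ee_rot: [0.899, 2.98, 0.134]
force: [-0.8, 0.1, -0.5]
width: 0.489
gripper_force: 0.0
```

Request:
carry_out(
  claw=[4.5, 4.5, 4.5, 4.5, 4.5, 4.5, 4.5, 4.5],
  delta_pos=[
    [0, 0, -0.3],
    [0, 0, -0.7],
    [0, 0, -1.5],
    [0, 0, -3],
    [0, 0, -4],
    [0, 0, -4],
    [0, 0, 0],
    [0, 0, 0],
  ],
  angular=[
    [0, 0, 0],
    [0, 0, 0],
    [0, 0, 0],
    [0, 0, 0],
    [0, 0, 0],
    [0, 0, 0],
    [0, 0, 0],
    [0, 0, 0],
  ],
)

```text
clock: 14.35
position: [0.4811, -0.2887, 0.177]
ee_rot: [0.898, 2.978, 0.134]
force: [0.1, -0.9, -1.3]
width: 0.491
gripper_force: 0.0
```

```bash
python3 c.py w4; python3 - <<'E'
from h import *
w=arm.get_image("wrist"); i=arm.get_image("scene")
for n,k in(("w",w),("s",i)):
    for q in arm.trace("holder",k):
        m=atz(k,q["centre"],.045)
        if m[1]<-.15:
            ys,xs=np.nonzero(q["region"]); c,wh,a=cv2.minAreaRect(np.c_[xs,ys].astype(np.float32)); bx=cv2.boxPoints((c,wh,a))
            W=np.array([atz(k,b/[512,384],.047)[:2] for b in bx]); e=[W[1]-W[0],W[2]-W[1]]; L=max(e,key=np.linalg.norm)
            print(n,q["conf"],m,wh,"yaw",np.degrees(np.arctan2(L[1],L[0])))
cv2.imwrite("pics/m4.png",np.hstack([cv2.resize(w["frame"][:,:,::-1],(480,360)),cv2.resize(i["frame"][180:300,60:160,::-1],(300,360))]))
E
```

```text
[ 0.4811 -0.2887  0.177 ] 56.44038111247038
grip wrist 0.73 [352.3072 189.8112] [ 0.5317 -0.2168]
grip top 0.78 [383.5904 212.8128] [ 0.5362 -0.2177]
grip scene 0.79 [133.0176 215.6928] [ 0.5238 -0.2173]
  tri [ 0.5316 -0.2171  0.1062]
rest top 0.94 [407.1936 240.4992] [ 0.4838 -0.2841]
rest scene 0.64 [103.4752 234.2016] [ 0.4805 -0.2814]
  tri [ 0.4838 -0.2818  0.0394]
seat top 0.96 [351.1808 208.8192] [ 0.5585 -0.173 ]
seat scene 0.96 [174.592 242.112] [ 0.5551 -0.1641]
seat scene 0.69 [152.4224 242.9952] [ 0.5322 -0.204 ]
  tri [ 0.555  -0.1803  0.0188]
carrier wrist 0.7 [318.5152 168.384 ] [ 0.5351 -0.2181]
carrier top 0.79 [373.1968 218.1888] [ 0.5371 -0.2233]
carrier top 0.67 [350.72   208.5888] [ 0.5597 -0.173 ]
carrier scene 0.75 [152.5248 245.4144] [ 0.5343 -0.2058]
  tri [ 0.5426 -0.2049  0.    ]
w 0.7 [ 0.4876 -0.2778  0.045 ] (83.0, 32.0) yaw -32.7106483236385
s 0.76 [ 0.4925 -0.2735  0.045 ] (18.36057472229004, 38.9399528503418) yaw 147.08103427089395
```

View pics/m4.png

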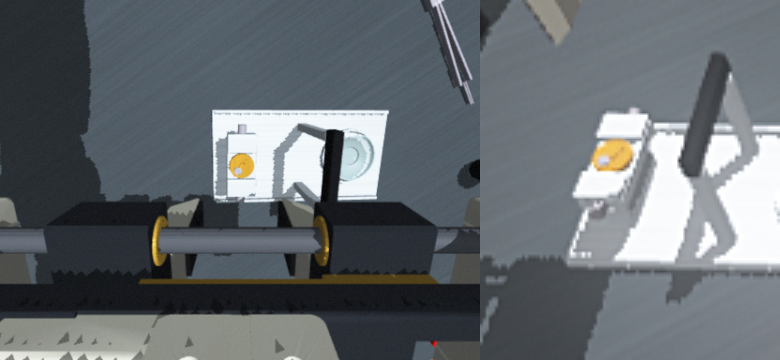

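The holder lies flat and lengthwise on the rest, at (241,163) in the left panel, and the carrier hasn't moved. I'll check its centring and work out the bar approach.

```bash
python3 - <<'E'
from h import *
im=arm.get_image("wrist"); h=lambda u,v,z: atz(im,[u/480,v/360],z)[:2]
A=h(213,111,.011);B=h(390,111,.011);C=h(215,201,.011)
x=(A-B)/np.linalg.norm(A-B);y=np.array([-x[1],x[0]])
print(np.linalg.norm(A-B),np.linalg.norm(A-C),np.degrees(np.arctan2(x[1],x[0])))
c=(A+B)/2+.055*y; c2=A-.105*x+.055*y;print("centre",c,c2)
H=h(242,165,.047)
for k in(c,c2): print("holder in rest",(H-k)@x-.075,(H-k)@y, " rest world",k+.075*x)
m=(im["frame"].max(2)<60).astype(np.uint8); 
print("bar top end px")
for uv in((332,131),(331,200)): print(h(*uv,.109))
for n in("wrist","top","scene"):
    k=arm.get_image(n)
    for q in arm.trace("grip",k)[:1]: print(n,q["conf"],np.array(q["centre"])*[512,384])
target([.531,-.2168,.16],np.radians(56.3))
E
```

```text
0.20754410236243456 0.1067033586291159 -123.86965631107559
centre [ 0.5316 -0.2167] [ 0.5323 -0.2157]
holder in rest -0.0004927276832052963 -0.0014235844801193248  rest world [ 0.4898 -0.279 ]
holder in rest 0.0007352211355774185 -0.0014235844801193248  rest world [ 0.4905 -0.278 ]
bar top end px
[ 0.4913 -0.1978]
[ 0.544  -0.2275]
wrist 0.67 [320.6144 161.5104]
top 0.89 [370.0224 218.9184]
scene 0.77 [143.9744 246.2976]
delta cm [-0.2414  8.5757  2.3503] rotvec [ 0.09   -0.0001  0.0023]
```

The holder is centred to about 1 mm, and the bar centre is at (0.531, −0.217). Next I'll level the tool and move onto the bar.

Request:
carry_out(
  claw=[4.5, 4.5, 4.5, 4.5, 4.5, 4.5, 4.5, 4.5],
  delta_pos=[
    [0, 0, 0],
    [0, 0, 0],
    [0, 2, 0],
    [-0.1, 2.6, 0],
    [-0.1, 2.6, 0],
    [0, 1.4, 0],
    [0, 0, 0],
    [0, 0, 0],
  ],
  angular=[
    [0.05, 0, 0],
    [0.04, 0, 0],
    [0, 0, 0],
    [0, 0, 0],
    [0, 0, 0],
    [0, 0, 0],
    [0, 0, 0],
    [0, 0, 0],
  ],
)

```text
clock: 16.45
position: [0.5292, -0.2188, 0.1756]
ee_rot: [-0.908, -3.007, 0.001]
force: [-0.2, 0.2, -0.5]
width: 0.49
gripper_force: 0.0
```

```bash
python3 - <<'E'
from h import *
i=arm.get_image("wrist"); s=arm.get_image("scene");t=arm.get_image("top"); rs=[]
for n,k in dict(w=i,s=s,t=t).items():
    for q in arm.place_of("grip",k)[:1]: print(n,q["conf"],atz(k,q["centre"],.1)); rs.append(ray(k,q["centre"]))
print(tri(rs)); print(pose()[0],pose()[1].as_matrix()[:,2])
cv2.imwrite("pics/m5.png",np.hstack([cv2.resize(i["frame"][:,:,::-1],(480,360)),cv2.resize(s["frame"][180:300,60:160,::-1],(300,360))]))
target([.531,-.217,.081],np.radians(56.3))
E
```

```text
w 0.56 [ 0.5289 -0.2151  0.1   ]
s 0.8 [ 0.5225 -0.2127  0.1   ]
t 0.55 [ 0.5311 -0.2103  0.1   ]
[ 0.5286 -0.2121  0.1055]
[ 0.5293 -0.2187  0.1758] [-0.     -0.0002 -1.    ]
delta cm [-0.045   0.2381  9.4771] rotvec [-0.0002  0.0001  0.0009]
```

View pics/m5.png

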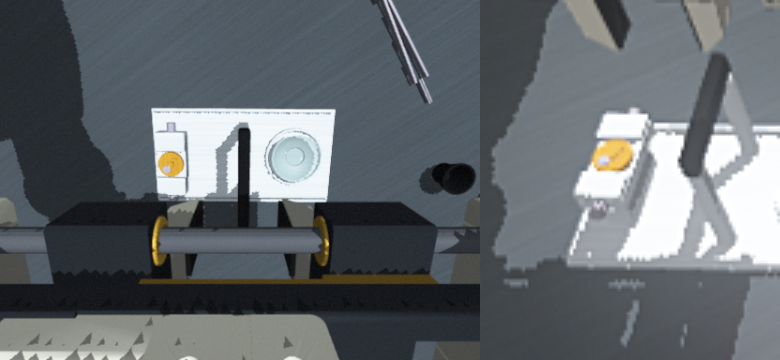

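The bar is at (244,170) in the left panel, midway between the fingers, and the holder and dish are in place. I'll go down and grip.

Request:
carry_out(
  claw=[4.5, 4.5, 4.5, 4.5, 4.5, 4.5, 3, 2, 1.5, 1.2, 1, 0.8, 0.5, 0.5, 0.5, 0.5],
  delta_pos=[
    [0, 0.15, 2],
    [0, 0, 2.5],
    [0, 0, 2.5],
    [0, 0, 2],
    [0, 0, 0.5],
    [0, 0, 0],
    [0, 0, 0],
    [0, 0, 0],
    [0, 0, 0],
    [0, 0, 0],
    [0, 0, 0],
    [0, 0, 0],
    [0, 0, 0],
    [0, 0, 0],
    [0, 0, 0],
    [0, 0, 0],
  ],
  angular=[
    [0, 0, 0],
    [0, 0, 0],
    [0, 0, 0],
    [0, 0, 0],
    [0, 0, 0],
    [0, 0, 0],
    [0, 0, 0],
    [0, 0, 0],
    [0, 0, 0],
    [0, 0, 0],
    [0, 0, 0],
    [0, 0, 0],
    [0, 0, 0],
    [0, 0, 0],
    [0, 0, 0],
    [0, 0, 0],
  ],
  force=55,
)

```text
clock: 18.35
position: [0.5308, -0.2166, 0.0809]
ee_rot: [0.907, 3.007, 0.0]
force: [-0.9, 0.7, 6.1]
width: 0.102
gripper_force: 55.0
```

Request:
carry_out(
  claw=[0.5, 0.5, 0.5, 0.5, 0.5, 0.5, 0.5, 0.5, 0.5, 0.5, 0.5, 0.5, 0.5, 0.5, 0.5, 0.5, 0.5, 0.5, 0.5, 0.5],
  delta_pos=[
    [0, 0, -0.1],
    [0, 0, -0.2],
    [0, 0, -0.4],
    [0, 0, -0.6],
    [0, 0, -0.7],
    [0, 0, -0.7],
    [0, 0, -0.7],
    [0, 0, -0.7],
    [0, 0, -0.7],
    [0, 0, -0.7],
    [0, 0, -0.7],
    [0, 0, -0.7],
    [0, 0, -0.7],
    [0, 0, -0.7],
    [0, 0, -0.6],
    [0, 0, -0.5],
    [0, 0, -0.3],
    [0, 0, -0.2],
    [0, 0, -0.1],
    [0, 0, 0],
  ],
  angular=[
    [0, 0, 0],
    [0, 0, 0],
    [0, 0, 0],
    [0, 0, 0],
    [0, 0, 0],
    [0, 0, 0],
    [0, 0, 0],
    [0, 0, 0],
    [0, 0, 0],
    [0, 0, 0],
    [0, 0, 0],
    [0, 0, 0],
    [0, 0, 0],
    [0, 0, 0],
    [0, 0, 0],
    [0, 0, 0],
    [0, 0, 0],
    [0, 0, 0],
    [0, 0, 0],
    [0, 0, 0],
  ],
)

```text
clock: 20.35
position: [0.5306, -0.2165, 0.1806]
ee_rot: [-0.907, -3.008, -0.0]
force: [-0.1, 0.6, -5.7]
width: 0.104
gripper_force: 55.0
```

Request:
carry_out(
  claw=[0.5, 0.5, 0.5, 0.5, 0.5, 0.5, 0.5, 0.5, 0.5, 0.5, 0.5, 0.5, 0.5, 0.5, 0.5],
  delta_pos=[
    [0, 0, 0],
    [0, 0, 0],
    [0, 0, 0],
    [0, 0, 0],
    [0, 0, 0],
    [0, 0, 0],
    [0, 0, 0],
    [0, 0, 0],
    [0, 0, 0],
    [0, 0, 0],
    [0, 0, 0],
    [0, 0, 0],
    [0, 0, 0],
    [0, 0, 0],
    [0, 0, 0],
  ],
  angular=[
    [0, 0, 0],
    [0, 0, 0],
    [0, 0, 0],
    [0, 0, 0],
    [0, 0, 0],
    [0, 0, 0],
    [0, 0, 0],
    [0, 0, 0],
    [0, 0, 0],
    [0, 0, 0],
    [0, 0, 0],
    [0, 0, 0],
    [0, 0, 0],
    [0, 0, 0],
    [0, 0, 0],
  ],
)

```text
clock: 21.85
position: [0.5307, -0.2166, 0.1807]
ee_rot: [0.907, 3.008, 0.0]
force: [0.6, 0.1, -5.5]
width: 0.103
gripper_force: 55.0
```

```bash
python3 - <<'E'
from h import *
i=arm.get_image("wrist"); s=arm.get_image("scene")
cv2.imwrite("pics/m6.png",np.hstack([cv2.resize(i["frame"][:,:,::-1],(400,300)),cv2.resize(s["frame"][130:290,30:240,::-1],(400,300))]))
print(arm.observe()["clock"],arm.observe()["dq"])
E
```

```text
21.95 [-0.0007  0.0007  0.0001 -0.0012  0.0011  0.0009 -0.0004]
```

View pics/m6.png

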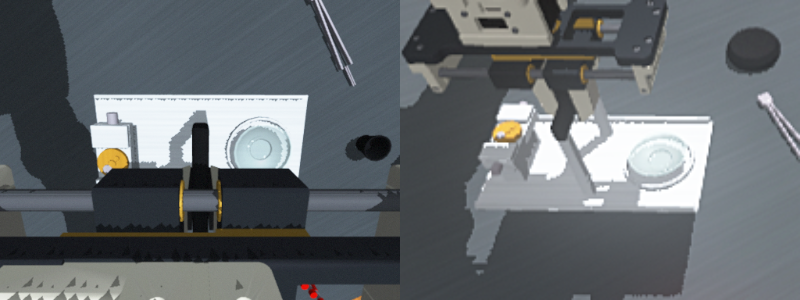

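The carrier hangs level about 10 cm up, carrying 5.5 N. The holder, at (112,160) in the left panel, is on its rest, and the dish, at (258,145), is in its ring.

```bash
python3 -c "
from cell import arm
print(arm.sign_off())"
```

```text
the job is handed in; nothing more can be done
None
```

I set the holder on the rest, centred to about 1 mm, and handed the job in with the carrier held level and still about 10 cm up, the holder and dish in place; sign-off returned no verdict.

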